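Tip the cracker carton out of the pantry rack

ROBOT

A 7-joint arm with a two-finger parallel gripper is mounted at the origin on the work surface. World frame = base frame: x ahead of the robot, y to its left, z up, the work surface at z = 0. Lengths are in m, angles in rad, forces in N, time in s.
With the tool pointing down it reaches from about 0.4 to 0.85 m from the base axis. Payload 10.4 kg.
Tool frame: the origin (TCP) lies at the very end of the fingers, on their centre line; the grasp point (between the pads) lies 19 mm behind it; z points along the fingers, x is the direction in which the jaws open and shut, and the axes are right-handed (so a half turn about z gives the same grasp; the last joint's range is limited). The gripper opens to 87 mm and grips with 3 to 60 N. Pads are 19 mm wide; open, the fingers measure 117 mm over their backs; the gripper's body (75 mm by 190 mm) begins 51 mm behind the grasp point.
Start: joints at [-1.323, 0.332, -0.065, 1.46, 0.022, 1.35, -0.088], TCP at [0.167, 0.602, 0.223] pointing down, gripper open.
Joint ranges: [-2.6, 2.6], [-0.5, 2.12], [-1.47, 1.34], [0.16, 2.42], [-1.27, 4.41], [0.06, 2.06], [-2.6, 2.6]. Speed limits (rad/s): [2.22, 2.22, 2.79, 2.79, 3.14, 3.14, 3.14].

INTERFACE

Orientations are given as a unit quaternion [x, y, z, w].
In Python, from bench import r gives the robot as it stands. The module is installed in compiled form; this text tells all that it offers.
- The arm moves only by the tool carry_out, never from a script. Its argument "commands" is a list that holds one entry, the list of rows, each a list of 7 numbers: the closure in counts, from 0 (fully open) to 255 (shut), then the shift along the tool's x, y, z in units of 25 mm (1.0 is 25 mm), then the turn, a rotation vector about the tool's x, y, z in units of 5 degrees (1.0 is 5 degrees). A call has 1 to 12 rows; each row is the pose to reach, as a shift and turn from the pose measured when the call began, along the tool's axes at that moment; what a row does not reach only later rows make up. A row lasts 1/8 s, in which the tool goes at most 62.5 mm and 10.7 degrees, less where a joint would pass 70% of its speed; a pose out of reach is approached as far as the arm can. A call with a gripper value outside its range is refused whole. The fingers move at their own pace and stop on an object; "grip_force" is the grip in N (left out, the last holds). Time passes only in rows, so rows that repeat a pose let the fingers close. It gives the time, the measured TCP pose, the force and the opening at its end, in the units of the state.
- r.read_state(): the state, without advancing time (a new reading comes with each control period).
- r.camera(name): name is "scene" or "top"; returns the picture (480x640x3 uint8, blue, green, red); there is no depth.
- r.camera_info(name): a dict with "fx", "fy", "cx", "cy" (pixels), "k1" (the pictures are not rectified: a ray, as slopes to the right and down, at radius r is drawn at 1 + k1 r^2 times it, then the intrinsics apply), "origin" and "rotation" of the camera in the world. Camera axes: x right, y down, z forward; pixel columns grow to the right and rows downward; lengths in m; the calibration is good to about 2 mm. A picture is of the moment at which its call begins. camera_info takes no time and is no camera call.
- r.close_job(): hands the job in, once; it reports no verdict.
The state is a dict: "time": time; "joint_positions": joint angles; "joint_vel": joint speeds; "joint_torque": joint torques, N m; "ee_pos": TCP position; "eef_rot": TCP orientation; "ft_force": force on the tool from outside, world axes, zero at the start; "torque": the same for the moment, N m; "width": finger opening in m.
Only numpy, scipy, OpenCV 4.12 (cv2) and the standard library are available. Lean on these libraries where they do the work, as an engineer would, in place of code of your own. Each camera call takes 0.05 s, during which the arm holds its last target.

TASK

The flat-topped cardboard cracker carton is packed tightly in the row of tubs and tins in the wooden pantry rack. Tip it towards you by its top edge until it leans out of the row on the rack's front rail, then grip it by its projecting spine, lift it out and stand it upright on the empty half of the serving tray.

Things in the scene. Friction and masses are not known exactly. Their poses are not given: they have to be found in the camera images.
- carton_center (a point): Centre of the cracker carton: plain flat-topped cardboard box, the only one in the row without cap or lid, 210 mm tall, 80 mm deep (its x, from its spine, the 46 mm wide face towards the robot, to its rear), 46 mm thick (y), z up. 0.2-0.45 kg. It starts upright in any of the rack's five places, 3 mm of air each side; row-mates: same footprint, 210-212 mm tall with caps.
- rack: Fixed wooden rack. Origin: on the counter under the row's centre; x away from the robot, y along the row, z up. Five places at y = -98, -49, 0, 49, 98 mm. Floor 10 mm high; front lip 22 mm high, inner face at x = -41; low back 70 mm high, x = 45 to 55, free air above it; side cheeks 108 mm high, outside y = -124 and 124, x = -95 to 55.
- rail (a point): Middle of the axis of the rack's front rail, a steel bar 10 mm thick along the rack's y, 96 mm above the counter, 86 mm to the robot's side of the row's centre. Pushed forward from behind its top edge, the carton pivots on its lower front edge behind the lip; past about 21 degrees it goes over by itself and rests on this rail, leaning about 28 degrees to the robot.
- tray_spot (a point): Centre of the empty half of the fixed wooden serving tray, on its floor (8 mm above the counter). x across the tray, away from the robot; y along it, to the half with the bowl and mug; z up. Inside 204 mm (x) by 324 mm (y), rim 20 mm above the counter; inner walls 102 mm from here along x and 82 mm to -y; the tray's middle is 80 mm to +y.
Mind the look-alikes: they are no part of the job. What is shaped like the part that bears carton_center but green or pink is not meant.

How it is judged:
By the outcome, as a careful person would: the job done as asked, in the order asked, and still so for the second after the job is handed in, with the robot touching nothing.
It also fails if it takes over 64 s, if anything falls off the work surface, if the arm or the gripper's body presses on something with over 40 N, if the wrist force passes 120 N, or if a joint passes its speed limit or range.

## Working session

There is one attempt and no reset: what is moved stays moved. The work goes in short steps, Python scripts to look and compute and a tool call to move; the robot and the scene stay as the last step left them, time stands still between calls to the robot, and variables do not carry over. Pictures are saved under pics/ and viewed, and the job is handed in when it is done.

Besides the shell and the picture viewer there is one more tool, called after "Call:" as name([rows], argument=value, ...), one row to a line, values as JSON. carry_out: Moves the arm, as the interface text tells. Its arguments: {"type":"object","properties":{"commands":{"type":"array"},"grip_force":{"type":"number"}},"required":["commands"]}

```bash
mkdir -p pics; python3 - <<'E'
from bench import r
import cv2
for n in("scene","top"):
    im=r.camera(n); cv2.imwrite(f"pics/a_{n}.png",im)
    print(n,r.camera_info(n))
s=r.read_state();print({k:(s[k]) for k in("time","ee_pos","eef_rot","ft_force","width")})
E
```

```text
scene {'fx': 543.0331648058991, 'fy': 543.0331648058991, 'cx': 322.12175597656636, 'cy': 237.68750799383088, 'k1': -0.10008748170727404, 'origin': array([ 1.14472365, -0.01188357,  0.98315612]), 'rotation': array([ 0.66015575,  0.68775649, -0.21634872, -0.21066236])}
top {'fx': 554.9309016604514, 'fy': 554.9309016604514, 'cx': 322.2785474335491, 'cy': 228.39862148956075, 'k1': -0.01777223045020304, 'origin': array([ 0.38128886, -0.026822  ,  1.181657  ]), 'rotation': array([-0.69759953,  0.71382017, -0.04708583,  0.03998239])}
{'time': 0.1, 'ee_pos': array([0.16710031, 0.60188843, 0.22181121]), 'eef_rot': array([ 7.96080531e-01,  6.05190363e-01, -4.98747947e-04,  4.05758185e-04]), 'ft_force': array([ 0.12843938, -0.0255848 ,  0.31730938]), 'width': 0.08737094588868183}
```

View pics/a_scene.png

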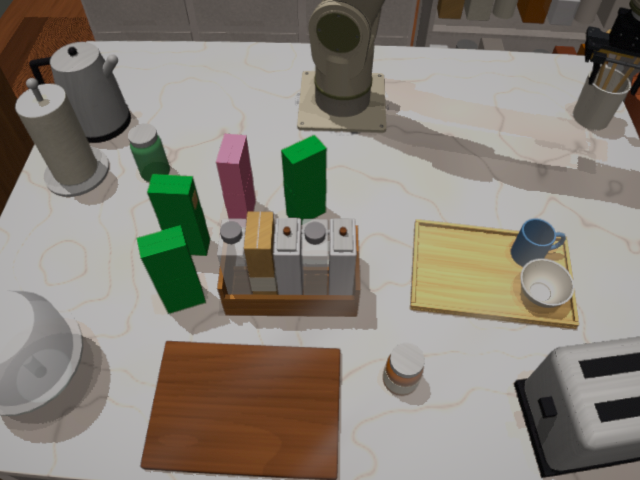

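View pics/a_top.png

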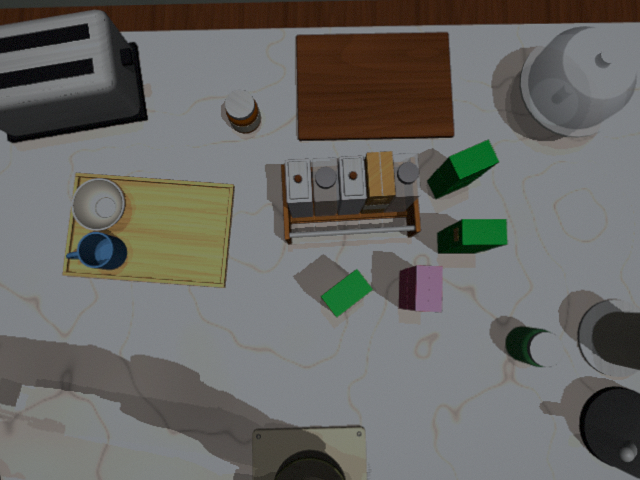

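Candidates: the tan carton in the row (top 379,165; scene 259,230), green boxes (top 465,168; 475,235; 347,292), pink box (top 422,288), and capped tins in the row. The tan, lidless one fits the description; I'll check it in a crop.

```bash
cat > h.py <<'E'
import numpy as np, cv2
from scipy.spatial.transform import Rotation as R
from bench import r
def ray(n,px):
    c=r.camera_info(n); K=np.array([[c['fx'],0,c['cx']],[0,c['fy'],c['cy']],[0,0,1]])
    u=cv2.undistortPoints(np.array([[px]],float),K,np.array([c['k1'],0,0,0,0.]))[0,0]
    d=R.from_quat(c['rotation']).apply([u[0],u[1],1]); return np.array(c['origin']),d
def onz(n,px,z):
    o,d=ray(n,px); return o+d*(z-o[2])/d[2]
def proj(n,P):
    c=r.camera_info(n); K=np.array([[c['fx'],0,c['cx']],[0,c['fy'],c['cy']],[0,0,1]])
    p=R.from_quat(c['rotation']).inv().apply(np.array(P,float).reshape(-1,3)-c['origin'])
    return cv2.projectPoints(p.reshape(-1,1,3),np.zeros(3),np.zeros(3),K,np.array([c['k1'],0,0,0,0.]))[0][:,0]
E
python3 - <<'E'
from h import *
t=cv2.imread('pics/a_top.png');s=cv2.imread('pics/a_scene.png')
a=cv2.resize(t[140:250,270:430],None,fx=5,fy=5,interpolation=cv2.INTER_CUBIC); cv2.imwrite('pics/b1.png',a)
a=cv2.resize(s[195:325,205:370],None,fx=4.6,fy=4.6,interpolation=cv2.INTER_CUBIC); cv2.imwrite('pics/b2.png',a)
a=cv2.resize(t[160:300,50:245],None,fx=4,fy=4,interpolation=cv2.INTER_CUBIC); cv2.imwrite('pics/b3.png',a)
h=cv2.cvtColor(t,cv2.COLOR_BGR2HSV)
print(h[165,379],h[200,379],h[230,180])
E
```

```text
[ 17  98 130] [ 19 147  52] [ 31 100 130]
```

View pics/b1.png

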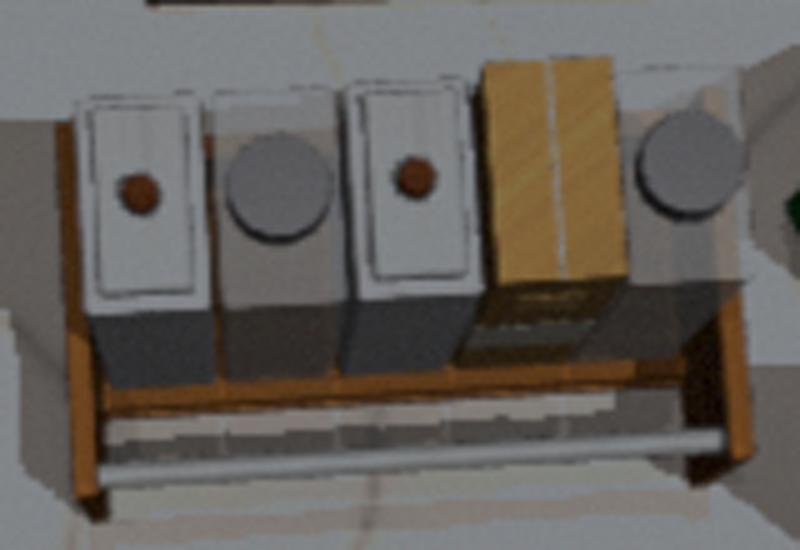

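View pics/b2.png

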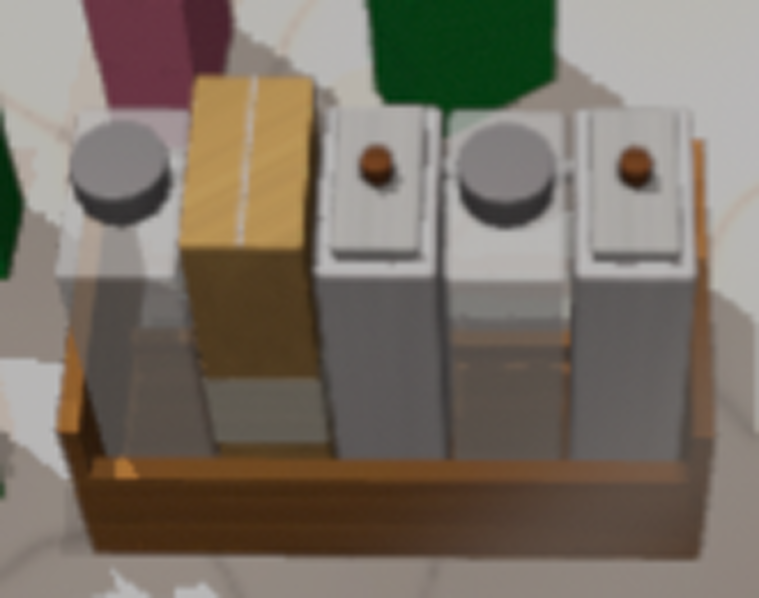

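View pics/b3.png

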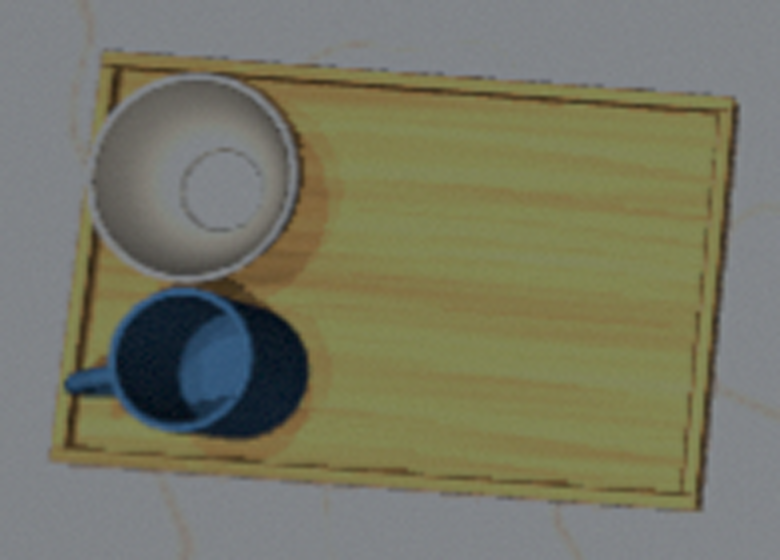

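```bash
python3 - <<'E'
from h import *
np.set_printoptions(precision=4,suppress=True)
b1=lambda x,y:(270+x/5-.4,140+y/5-.4); b2=lambda x,y:(205+x/4.6-.4,195+y/4.6-.4); b3=lambda x,y:(50+x/4-.4,160+y/4-.4)
def rect(n,pts,z):
    P=np.array([onz(n,p,z) for p in pts]); print(n,P[:,:2].tolist(),'c',P.mean(0))
    for i in range(4): 
        d=P[(i+1)%4]-P[i]; print('  len',np.linalg.norm(d),np.degrees(np.arctan2(d[1],d[0])))
    return P
rect('top',[b1(483,62),b1(610,58),b1(626,277),b1(495,283)],.22)
rect('scene',[b2(196,77),b2(314,80),b2(304,247),b2(180,246)],.22)
a=onz('top',b1(100,475),.096);b=onz('top',b1(725,440),.096);d=a-b
print('rail',a,b,(a+b)/2,np.linalg.norm(d),np.degrees(np.arctan2(d[1],d[0]))-90)
print('tray outer'); rect('top',[b3(103,52),b3(737,98),b3(698,508),b3(50,460)],.02)
# cheek tops front: corners at z .108
for p in [(70,123),(82,492),(738,455),(725,285)]: print('cheek',p,onz('top',b1(*p),.108))
E
```

```text
top [[0.6353970857809279, -0.11922903741737056], [0.6359199428261231, -0.16452689365887485], [0.5566794183425883, -0.16705962737483354], [0.5555375533025416, -0.12078160970619232]] c [ 0.5959 -0.1429  0.22  ]
  len 0.045300873717464864 -89.33868456189222
  len 0.07928099053683445 -178.16930078526386
  len 0.046292102729393804 91.41343079988265
  len 0.07987462305625267 1.113763529017904
scene [[0.555932180783768, -0.16571343591319582], [0.5555004450639052, -0.11981890203075482], [0.6333444057317025, -0.11633546609607164], [0.6348714724373028, -0.16219786629213814]] c [ 0.5949 -0.141   0.22  ]
  len 0.0458965645339423 90.53897278995547
  len 0.07792186174855306 2.5622169487904998
  len 0.04588781629656737 -88.0929440194083
  len 0.07901753600639749 -177.45001142976665
rail [0.5048 0.0252 0.096 ] [ 0.5131 -0.2217  0.096 ] [ 0.5089 -0.0982  0.096 ] 0.24711085744995315 1.9352632649040231
tray outer
top [[0.6568970519237767, 0.48423260257056716], [0.6242294034055325, 0.14575668326104085], [0.40759731226763973, 0.16689964146877595], [0.44002724500332296, 0.5051776353776182]] c [0.5322 0.3255 0.02  ]
  len 0.34004870711729 -95.5127673694645
  len 0.21766140584070087 174.42567482750113
  len 0.3398289300519184 84.5239207442576
  len 0.21787888276059092 -5.516450449608468
cheek (70, 123) [0.6437 0.0343 0.108 ]
cheek (82, 492) [0.4969 0.0318 0.108 ]
cheek (738, 455) [ 0.5056 -0.2244  0.108 ]
cheek (725, 285) [ 0.5731 -0.2223  0.108 ]
```

```bash
cat >> h.py <<'E'
np.set_printoptions(precision=3,suppress=True)
YAW=1.8; RO=np.array([.5950,-.0950,0]); Rz=R.from_euler('z',YAW,degrees=True)
def rk(x,y,z): return RO+Rz.apply(np.array([x,y,z])/1000)
def tool(yaw,tilt=0): # jaws along frame y, z down; tilt: degrees tool-z leans to +x
    b=R.from_matrix(np.array([[0,1,0],[1,0,0],[0,0,-1.]]).T)
    return R.from_euler('z',yaw,degrees=True)*R.from_euler('y',-tilt,degrees=True)*b
def rel(P,Rd):
    s=r.read_state(); R0=R.from_quat(s['eef_rot'])
    return np.r_[R0.inv().apply(np.asarray(P)-s['ee_pos'])/.025,np.degrees((R0.inv()*Rd).as_rotvec())/5]
def st():
    s=r.read_state(); print('t',round(s['time'],2),'p',s['ee_pos'],'F',s['ft_force'],'w',round(s['width'],4),'q1',s['joint_positions'])
    R0=R.from_quat(s['eef_rot']); print(' x',R0.as_matrix()[:,0],'z',R0.as_matrix()[:,2],'rack',Rz.inv().apply(s['ee_pos']-RO)*1000)
E
python3 - <<'E'
from h import *
st(); print(tool(1.8,28).as_matrix()[:,2])
s=r.read_state();p=s['ee_pos']
print(rel(p+[0,0,.1],R.from_quat(s['eef_rot'])))
print(rel(rk(72,-48,325),tool(YAW)))
E
```

```text
t 0.1 p [0.167 0.602 0.222] F [ 0.128 -0.026  0.317] w 0.0874 q1 [-1.323  0.333 -0.065  1.461  0.022  1.35  -0.088]
 x [ 0.267  0.964 -0.001] z [-0.    -0.001 -1.   ] rack [-405.799  709.985  221.811]
[ 0.469  0.015 -0.883]
[-0.005  0.    -4.     0.     0.     0.   ]
[-23.263  27.27   -4.097  -0.002   0.015  -3.463]
```

Call:
carry_out([
  [[255,0,0,-2,0,0,0],[255,0,0,-4,0,0,0],[255,-1.5,1.8,-4.1,0,0,-0.3],[255,-3,3.5,-4.1,0,0,-0.6],[255,-4.5,5.3,-4.1,0,0,-0.9],[255,-6,7,-4.1,0,0,-1.2],[255,-7.5,8.8,-4.1,0,0,-1.4],[255,-9,10.5,-4.1,0,0,-1.6],[255,-10.5,12.3,-4.1,0,0,-1.8],[255,-12,14,-4.1,0,0,-2.0],[255,-13.5,15.8,-4.1,0,0,-2.3],[255,-15,17.6,-4.1,0,0,-2.6]],
])

```text
time: 1.6
ee_pos: [0.4914, 0.1213, 0.3248]
eef_rot: [0.722, 0.692, -0.0, 0.0]
ft_force: [1.5, 0.9, 0.0]
width: 0.0
```

```bash
python3 - <<'E'
from h import *
st()
print(rel(rk(72,-48,325),tool(YAW)))
E
```

```text
t 1.6 p [0.491 0.121 0.325] F [1.523 0.864 0.005] w 0.0 q1 [-0.744  0.016  0.421  1.618 -0.006  1.51   1.205]
 x [ 0.043  0.999 -0.001] z [-0.    -0.001 -1.   ] rack [-96.745 219.452 324.759]
[-10.169   7.523  -0.001  -0.003   0.012  -0.849]
```

Call:
carry_out([
  [[255,-1.5,1.1,0,0,0,-0.1],[255,-3,2.2,0,0,0,-0.3],[255,-4.5,3.3,0,0,0,-0.5],[255,-6,4.4,0,0,0,-0.6],[255,-7.5,5.5,0,0,0,-0.7],[255,-9,6.6,0,0,0,-0.85],[255,-10.17,7.52,0,0,0,-0.85],[255,-10.17,7.52,0,0,0,-0.85],[255,-10.17,7.52,0,0,0,-0.85]],
])

```text
time: 2.72
ee_pos: [0.6683, -0.1403, 0.3245]
eef_rot: [0.696, 0.718, -0.001, -0.0]
ft_force: [0.8, 1.2, 0.1]
width: 0.0005
```

```bash
python3 - <<'E'
from h import *
st()
print(rel(rk(72,-48,206),tool(YAW)))
im=r.camera('top');cv2.imwrite('pics/c1.png',cv2.resize(im[100:280,250:450],None,fx=3,fy=3))
im=r.camera('scene');cv2.imwrite('pics/c2.png',cv2.resize(im[130:330,180:400],None,fx=3,fy=3))
E
```

```text
t 2.73 p [ 0.668 -0.14   0.325] F [0.783 1.203 0.122] w 0.0005 q1 [-0.252  0.489  0.63   1.131 -0.279  1.604  1.913]
 x [-0.032  0.999 -0.001] z [-0.001 -0.001 -1.   ] rack [ 71.794 -47.536 324.535]
[-0.016  0.013  4.741 -0.012  0.007  0.003]
```

View pics/c1.png

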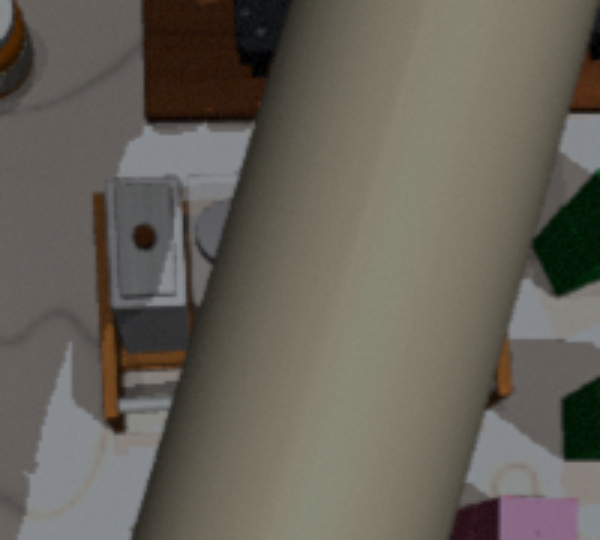

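View pics/c2.png

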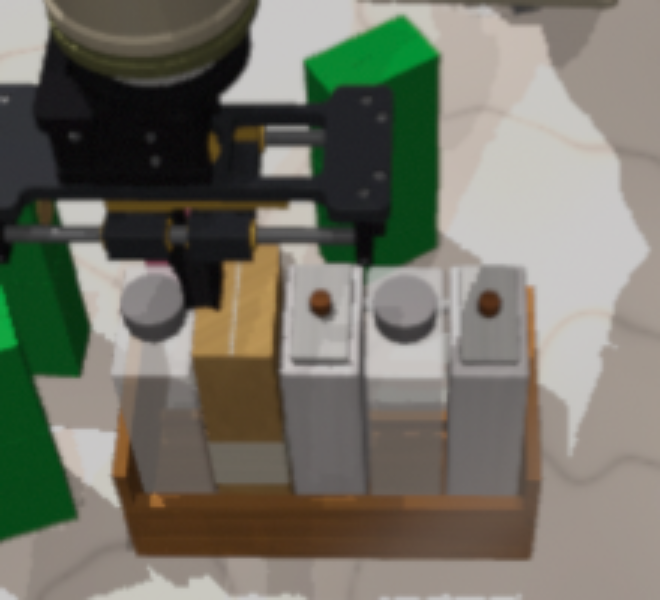

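The gripper hovers behind the row in the top view (arm covers the carton) and the fingers show in scene crop at (205,300). Lowering behind the carton.

Call:
carry_out([
  [[255,0,0,1,0,0,0],[255,0,0,2,0,0,0],[255,0,0,3,0,0,0],[255,0,0,4,0,0,0],[255,0,0,4.74,0,0,0],[255,0,0,4.74,0,0,0],[255,0,0,4.74,0,0,0]],
])

```text
time: 3.7
ee_pos: [0.6687, -0.1394, 0.2079]
eef_rot: [0.695, 0.719, 0.0, 0.001]
ft_force: [0.4, -0.1, -0.3]
width: 0.0003
```

```bash
python3 - <<'E'
from h import *
st()
print(rel(rk(-20,-48,207),tool(YAW)))
im=r.camera('scene');cv2.imwrite('pics/d2.png',cv2.resize(im[130:330,180:400],None,fx=3,fy=3))
E
```

```text
t 3.7 p [ 0.669 -0.139  0.208] F [ 0.448 -0.076 -0.297] w 0.0003 q1 [-0.271  0.517  0.607  1.337 -0.292  1.374  1.934]
 x [-0.033  0.999 -0.   ] z [ 0.001 -0.    -1.   ] rack [ 72.242 -46.73  207.882]
[-0.044 -3.69   0.03   0.016  0.005  0.021]
```

View pics/d2.png

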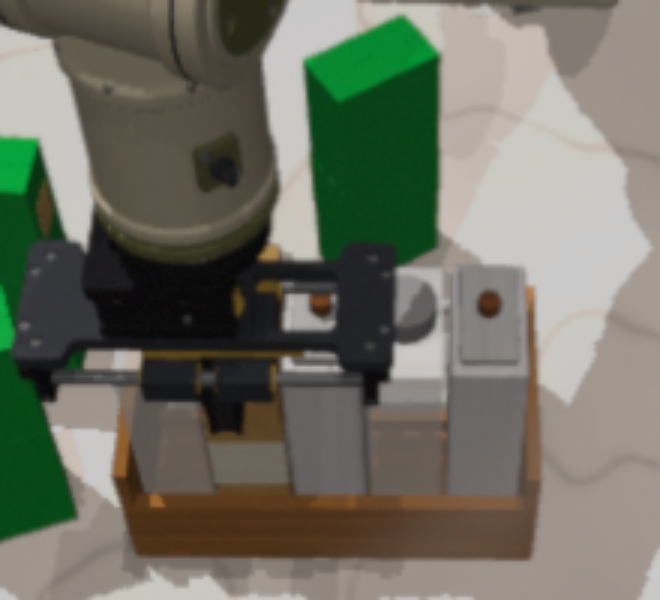

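Fingers are behind the carton, tip at scene px (256,273). Quick check of the lateral offset.

```bash
python3 - <<'E'
from h import *
s=r.read_state(); print(proj('scene',[s['ee_pos'],rk(40,-49,220),rk(40,-26,220),rk(40,-72,220)]))
im=r.camera('scene');cv2.imwrite('pics/d3.png',cv2.resize(im[230:310,220:300],None,fx=7,fy=7,interpolation=cv2.INTER_CUBIC))
E
```

```text
[[255.457 269.267]
 [255.018 249.293]
 [268.556 249.423]
 [241.507 249.161]]
```

View pics/d3.png

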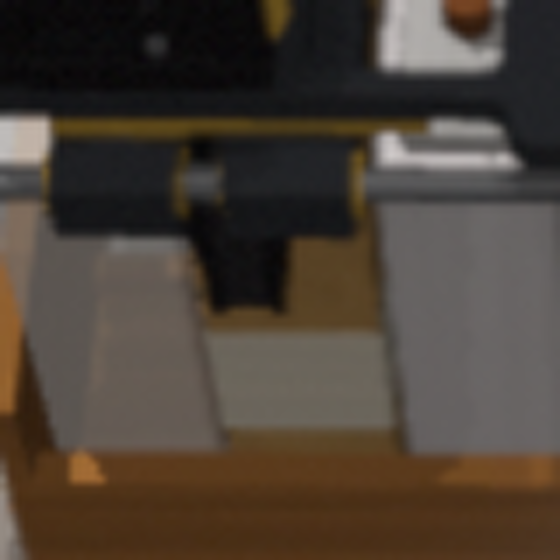

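Call:
carry_out([
  [[255,-0.05,-0.3,0,0,0,0],[255,-0.05,-0.6,0,0,0,0],[255,-0.05,-0.85,0,0,0,0],[255,-0.05,-1.1,0,0,0,0],[255,-0.05,-1.35,0,0,0,0],[255,-0.05,-1.6,0,0,0,0],[255,-0.05,-1.85,0,0,0,0],[255,-0.05,-2.1,0,0,0,0],[255,-0.05,-2.1,0,0,0,0]],
])

```text
time: 4.92
ee_pos: [0.6159, -0.1427, 0.2079]
eef_rot: [0.695, 0.719, 0.0, 0.001]
ft_force: [0.8, 0.2, 1.4]
width: 0.0008
```

```bash
python3 - <<'E'
from h import *
st()
print(rel(rk(-20,-48,207),tool(YAW)))
im=r.camera('scene');cv2.imwrite('pics/e2.png',cv2.resize(im[130:330,180:400],None,fx=3,fy=3))
E
```

```text
t 4.92 p [ 0.616 -0.143  0.208] F [0.755 0.151 1.404] w 0.0008 q1 [-0.317  0.396  0.626  1.493 -0.235  1.327  1.932]
 x [-0.033  0.999 -0.   ] z [ 0.002 -0.    -1.   ] rack [ 19.361 -48.331 207.883]
[ 0.015 -1.574  0.033  0.018  0.004  0.015]
```

View pics/e2.png

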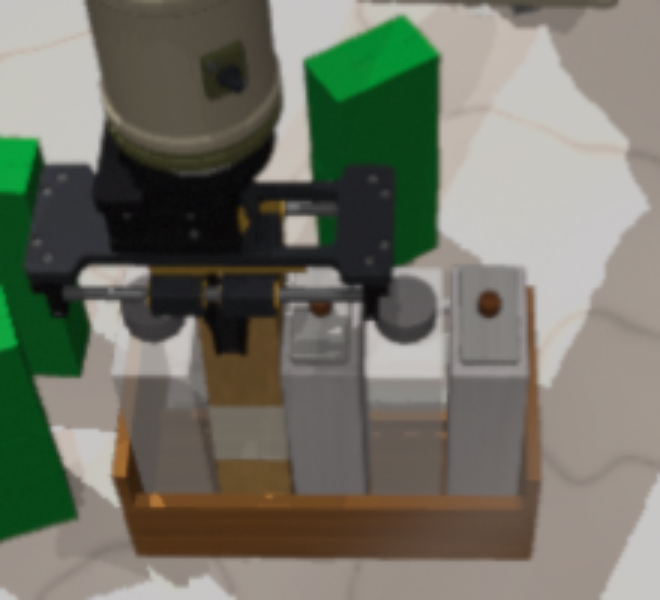

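The carton is tipping as intended (its label band rose to crop y≈430), neighbours unmoved. Continuing.

Call:
carry_out([
  [[255,0,-0.2,0,0,0,0],[255,0,-0.4,0,0,0,0],[255,0,-0.6,0,0,0,0],[255,0,-0.8,0,0,0,0],[255,0,-1.0,0,0,0,0],[255,0,-1.15,0,0,0,0],[255,0,-1.3,0,0,0,0],[255,0,-1.4,0,0,0,0],[255,0,-1.5,0,0,0,0],[255,0,-1.6,0,0,0,0],[255,0,-1.7,0,0,0,0],[255,0,-1.7,0,0,0,0]],
])

```text
time: 6.48
ee_pos: [0.5735, -0.1441, 0.2078]
eef_rot: [0.695, 0.719, 0.0, 0.001]
ft_force: [-1.6, 0.5, 0.1]
width: 0.0006
```

```bash
python3 - <<'E'
from h import *
st()
im=r.camera('scene');cv2.imwrite('pics/f2.png',cv2.resize(im[110:330,180:400],None,fx=2.7,fy=2.7))
E
```

```text
t 6.47 p [ 0.574 -0.144  0.208] F [-1.623  0.459  0.096] w 0.0006 q1 [-0.352  0.296  0.639  1.607 -0.182  1.297  1.918]
 x [-0.033  0.999 -0.   ] z [ 0.002 -0.    -1.   ] rack [-23.024 -48.355 207.793]
```

View pics/f2.png

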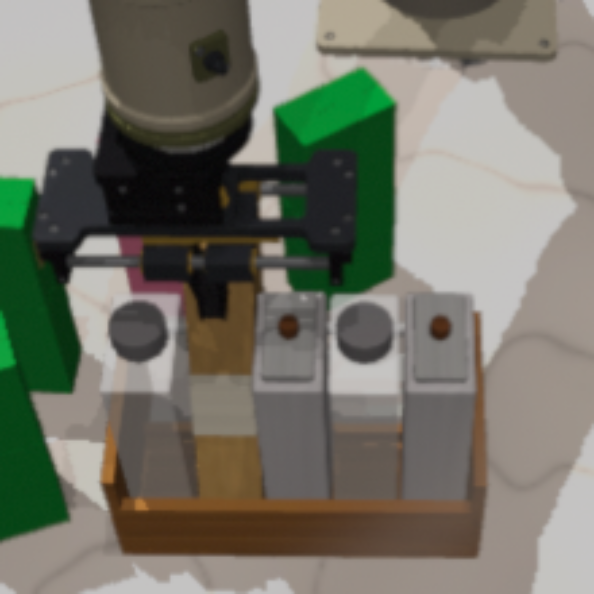

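Call:
carry_out([
  [[255,0,0.4,0,0,0,0],[255,0,0.8,-0.3,0,0,0],[255,0,0.8,-1.3,0,0,0],[255,0,0.8,-2.8,0,0,0],[255,0,0.8,-4.5,0,0,0],[255,0,0.8,-6.0,0,0,0],[0,1.5,0.4,-6.0,0,0,0],[0,3,0,-6.0,0,0,0],[0,5,-1,-6.0,0,0,0],[0,7,-2.5,-6.0,0,0,0],[0,8.5,-4,-6.0,0,0,0],[0,8.5,-4,-6.0,0,0,0]],
])

```text
time: 8.02
ee_pos: [0.4651, 0.0685, 0.3587]
eef_rot: [0.693, 0.721, 0.002, 0.0]
ft_force: [0.9, -0.4, 0.1]
width: 0.0528
```

```bash
python3 - <<'E'
from h import *
st()
im=r.camera('scene');cv2.imwrite('pics/g2.png',cv2.resize(im[110:330,180:400],None,fx=2.7,fy=2.7)); cv2.imwrite('pics/g2f.png',im)
im=r.camera('top');cv2.imwrite('pics/g1f.png',im);cv2.imwrite('pics/g1.png',cv2.resize(im[130:260,260:440],None,fx=4.4,fy=4.4,interpolation=cv2.INTER_CUBIC))
E
```

```text
t 8.03 p [0.465 0.069 0.359] F [ 0.934 -0.404  0.146] w 0.0528 q1 [-0.731 -0.085  0.458  1.635  0.037  1.581  1.336]
 x [-0.039  0.999  0.002] z [ 0.003  0.002 -1.   ] rack [-124.657  167.529  358.731]
```

View pics/g2.png

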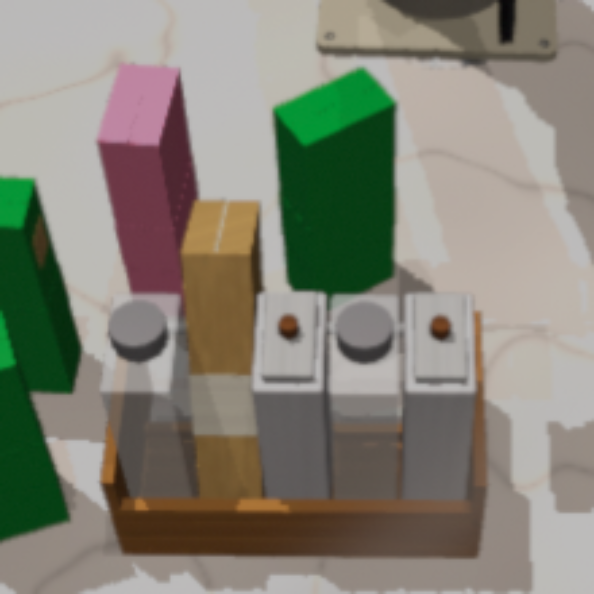

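View pics/g1.png

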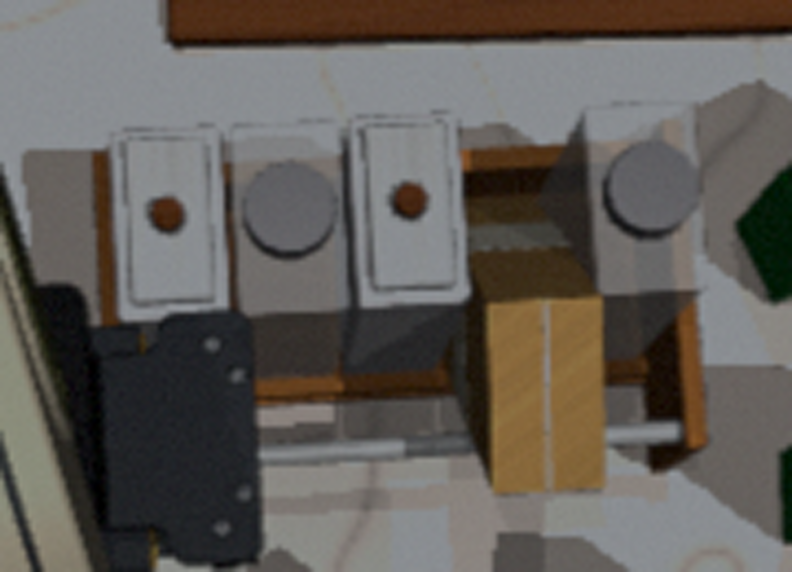

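The carton leans on the rail in both views (top crop: face 488..604 × 297..490). Triangulating its top corners.

```bash
python3 - <<'E'
from h import *
T=lambda x,y:(260+x/4.4-.4,130+y/4.4-.4); S=lambda x,y:(180+x/2.7-.3,110+y/2.7-.3)
C={'rear -y':(T(601,296),S(186,251)),'rear +y':(T(488,298),S(258,254)),'front -y':(T(604,489),S(195,201)),'front +y':(T(493,492),S(261,203))}
for k,(a,b) in C.items():
    o1,d1=ray('top',a);o2,d2=ray('scene',b)
    t=np.linalg.lstsq(np.c_[d1,-d2],o2-o1,rcond=None)[0]
    P=(o1+d1*t[0]+o2+d2*t[1])/2; print(k,P,Rz.inv().apply(P-RO)*1000, np.linalg.norm(o1+d1*t[0]-o2-d2*t[1]))
for d in(24,30):
  h=45
  print(d,rk(-139.6+.883*d+.469*h,-48,195.4+.469*d-.883*h))
E
```

```text
rear -y [ 0.55  -0.164  0.238] [-47.214 -67.978 237.583] 0.004647613209220046
rear +y [ 0.55  -0.119  0.237] [-45.553 -22.193 237.172] 0.007420489225947303
front -y [ 0.477 -0.169  0.203] [-119.98   -70.313  202.819] 0.0018447635169164098
front +y [ 0.477 -0.123  0.203] [-118.748  -24.686  202.638] 0.0034373937790779813
24 [ 0.499 -0.146  0.167]
30 [ 0.505 -0.146  0.17 ]
```

```bash
python3 - <<'E'
from h import *
im=r.camera('top');cv2.imwrite('pics/k1f.png',im)
old=cv2.imread('pics/g1f.png')
for a in(old,im):
    h=cv2.cvtColor(a,cv2.COLOR_BGR2HSV); m=cv2.inRange(h,(12,60,90),(25,255,255)); m[:190]=0;m[260:]=0;m[:,:365]=0;m[:,402:]=0
    ys,xs=np.nonzero(m); q=cv2.minAreaRect(np.c_[xs,ys].astype(np.float32)); print(q, [np.array(cv2.boxPoints(q))])
for lean in(22,25,28):
  for xb in (-40,):
    s,c=np.sin(np.radians(lean)),np.cos(np.radians(lean))
    P=[rk(xb-210*s,y,10+210*c) for y in(-26,-72)]+[rk(xb-210*s+80*c,y,10+210*c+80*s) for y in(-26,-72)]
    print(lean,'top',proj('top',P).tolist(),'scene',proj('scene',P).tolist())
E
```

```text
((383.9999694824219, 219.5), (25.999996185302734, 44.99999237060547), 0.0) [array([[371., 242.],
       [371., 197.],
       [397., 197.],
       [397., 242.]], dtype=float32)]
((383.9999694824219, 219.5), (25.999996185302734, 44.99999237060547), 0.0) [array([[371., 242.],
       [371., 197.],
       [397., 197.],
       [397., 242.]], dtype=float32)]
22 top [[371.523838198227, 241.2885533443448], [397.39662500982615, 239.8900956988874], [370.37946579575475, 197.03302408846875], [396.80729266753417, 195.6454010881041]] scene [[274.68814165019717, 184.13408301251593], [250.38467883769937, 183.96931300233788], [271.05074116588406, 204.9665720484965], [245.03701115127052, 204.76894832143176]]
25 top [[371.6579100657731, 247.17639643897485], [397.4485743510145, 245.7771078660327], [370.79530838960727, 203.76692006403476], [397.2479562038496, 202.37175674667876]] scene [[275.1574219535364, 181.6219361214621], [251.07558132798582, 181.46081202727706], [271.49172410465366, 199.97888000672006], [245.6741093622996, 199.78843291365632]]
28 top [[371.7535496727863, 252.91404412886675], [397.44834942039495, 251.51485317443522], [371.1758972911833, 210.54339724450318], [397.636384573436, 209.14153869166287]] scene [[275.62847270048377, 179.43087085304649], [251.77061944417488, 179.27298801221093], [271.9495496205928, 195.3056428427144], [246.3378597764222, 195.12188556088483]]
```

The carton is stationary at about 22°, exactly where the push ended, and so probably not on the rail yet (rail contact should be ≥25°). I'll push it further.

```bash
python3 - <<'E'
from h import *
st();print(rel(rk(0,-48,355),tool(YAW)));print(rel(rk(0,-48,208),tool(YAW)))
im=r.camera('scene');cv2.imwrite('pics/k2.png',cv2.resize(im[170:310,225:325],None,fx=5.6,fy=4.2*1.0,interpolation=cv2.INTER_CUBIC))
E
```

```text
t 8.18 p [0.467 0.065 0.358] F [ 0.077 -0.592  0.282] w 0.064 q1 [-0.727 -0.082  0.463  1.632  0.037  1.58   1.338]
 x [-0.032  0.999 -0.   ] z [ 0.002 -0.    -1.   ] rack [-122.723  163.483  358.084]
[-8.461  4.905  0.138  0.027  0.004  0.004]
[-8.459  4.891  6.018  0.027  0.004  0.004]
```

View pics/k2.png

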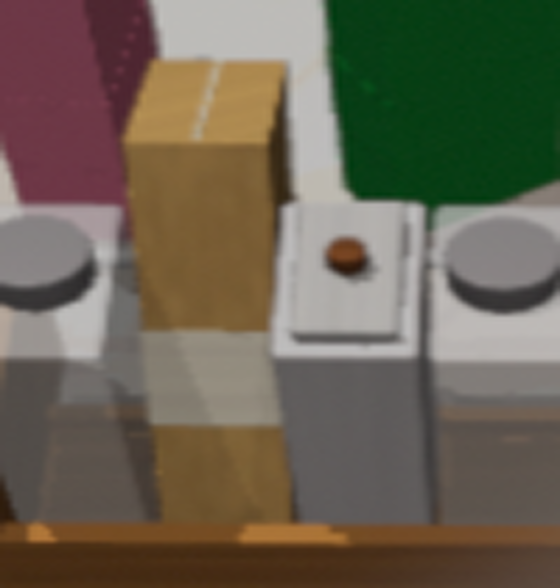

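Call:
carry_out([
  [[255,-2,1.2,0,0,0,0],[255,-4,2.4,0,0,0,0],[255,-6,3.6,0,0,0,0],[255,-7.5,4.5,0.1,0,0,0],[255,-8.46,4.9,0.1,0,0,0],[255,-8.46,4.9,1,0,0,0],[255,-8.46,4.9,2.5,0,0,0],[255,-8.46,4.9,4,0,0,0],[255,-8.46,4.9,5.2,0,0,0],[255,-8.46,4.9,6.02,0,0,0],[255,-8.46,4.9,6.02,0,0,0],[255,-8.46,4.9,6.02,0,0,0]],
])

```text
time: 9.72
ee_pos: [0.5971, -0.1445, 0.2086]
eef_rot: [0.696, 0.718, 0.0, 0.002]
ft_force: [0.1, -0.7, 0.5]
width: 0.0006
```

```bash
python3 - <<'E'
from h import *
st();print(rel(rk(-45,-48,208),tool(YAW)))
E
```

```text
t 9.72 p [ 0.597 -0.144  0.209] F [ 0.076 -0.749  0.487] w 0.0006 q1 [-0.384  0.364  0.703  1.547 -0.24   1.315  1.948]
 x [-0.03   1.    -0.002] z [ 0.003 -0.001 -1.   ] rack [  0.505 -49.506 208.604]
[ 0.058 -1.82   0.019  0.031  0.018 -0.017]
```

Call:
carry_out([
  [[255,0.05,-0.4,0,0,0,0],[255,0.05,-0.7,0,0,0,0],[255,0.05,-0.9,0,0,0,0],[255,0.05,-1.0,0,0,0,0],[255,0.05,-1.1,0,0,0,0],[255,0.05,-1.2,0,0,0,0],[255,0.05,-1.3,0,0,0,0]],
])

```text
time: 10.6
ee_pos: [0.5644, -0.1442, 0.2085]
eef_rot: [0.696, 0.718, 0.0, 0.002]
ft_force: [0.9, 0.6, -0.4]
width: 0.0003
```

```bash
python3 - <<'E'
from h import *
st()
im=r.camera('scene');cv2.imwrite('pics/l2.png',cv2.resize(im[110:330,180:400],None,fx=2.7,fy=2.7))
E
```

```text
t 10.6 p [ 0.564 -0.144  0.208] F [ 0.852  0.574 -0.356] w 0.0003 q1 [-0.419  0.283  0.715  1.634 -0.191  1.293  1.929]
 x [-0.03   1.    -0.002] z [ 0.003 -0.002 -1.   ] rack [-32.11  -48.197 208.461]
```

View pics/l2.png

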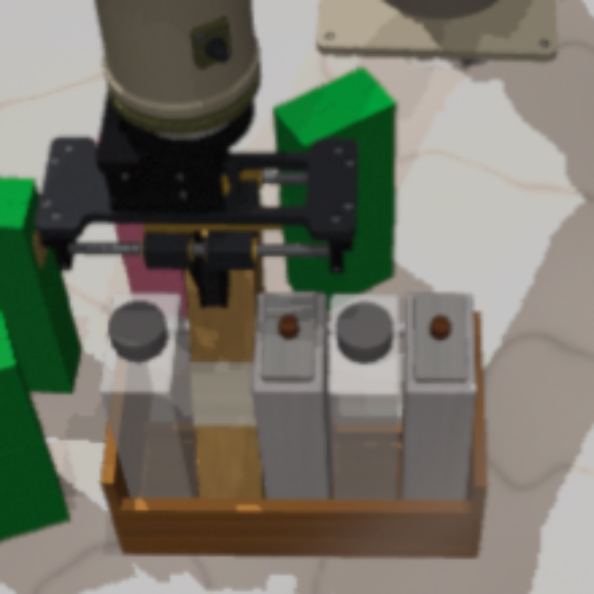

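The label band rose again (crop y 374→362) at low force, so it wasn't resting yet. Pushing on.

Call:
carry_out([
  [[255,0,-0.1,0,0,0,0],[255,0,-0.2,0,0,0,0],[255,0,-0.3,0,0,0,0],[255,0,-0.4,0,0,0,0],[255,0,-0.5,0,0,0,0]],
])

```text
time: 11.28
ee_pos: [0.5516, -0.1446, 0.2085]
eef_rot: [0.696, 0.718, 0.0, 0.002]
ft_force: [-0.1, -0.9, -0.5]
width: 0.0002
```

```bash
python3 - <<'E'
from h import *
st()
im=r.camera('scene');cv2.imwrite('pics/m2.png',cv2.resize(im[110:330,180:400],None,fx=2.7,fy=2.7))
E
```

```text
t 11.28 p [ 0.552 -0.145  0.208] F [-0.051 -0.906 -0.466] w 0.0002 q1 [-0.431  0.251  0.719  1.666 -0.17   1.286  1.921]
 x [-0.03   1.    -0.002] z [ 0.003 -0.001 -1.   ] rack [-44.916 -48.247 208.484]
```

View pics/m2.png

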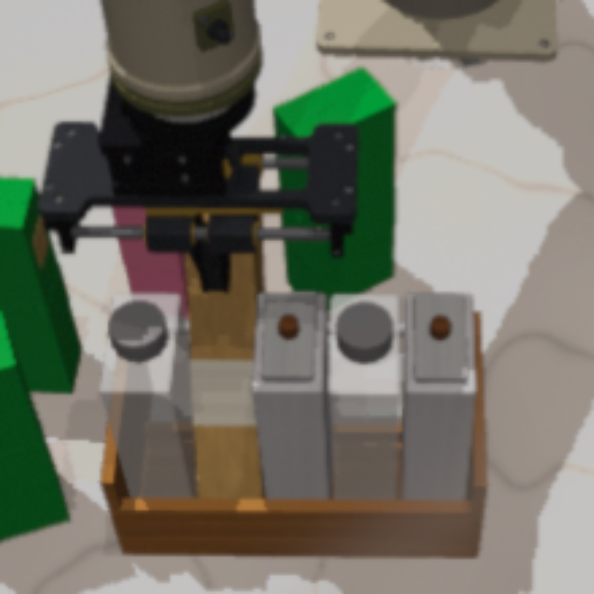

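Call:
carry_out([
  [[255,0,0.5,0,0,0,0],[255,0,1,-0.3,0,0,0],[255,0,1.2,-1.3,0,0,0],[255,0,1.2,-2.8,0,0,0],[255,0,1.2,-4.5,0,0,0],[255,0,1.2,-6.0,0,0,0],[0,1.5,0.9,-6.2,0,0,0],[0,3,0.5,-6.2,0,0,0],[0,5,-1,-6.2,0,0,0],[0,7,-2.5,-6.2,0,0,0],[0,8.5,-4,-6.2,0,0,0],[0,8.5,-4,-6.2,0,0,0]],
])

```text
time: 12.82
ee_pos: [0.4433, 0.0684, 0.3635]
eef_rot: [0.694, 0.72, 0.001, 0.001]
ft_force: [0.4, -0.9, 0.7]
width: 0.0524
```

```bash
python3 - <<'E'
from h import *
st()
im=r.camera('scene');cv2.imwrite('pics/n2.png',cv2.resize(im[160:310,225:325],None,fx=5,fy=4,interpolation=cv2.INTER_CUBIC))
im=r.camera('top');cv2.imwrite('pics/n1.png',cv2.resize(im[150:270,320:420],None,fx=5,fy=5,interpolation=cv2.INTER_CUBIC))
E
```

```text
t 12.82 p [0.443 0.068 0.364] F [ 0.364 -0.857  0.725] w 0.0524 q1 [-0.817 -0.15   0.498  1.672  0.072  1.599  1.285]
 x [-0.036  0.999  0.   ] z [ 0.003  0.    -1.   ] rack [-146.515  168.066  363.531]
```

View pics/n2.png

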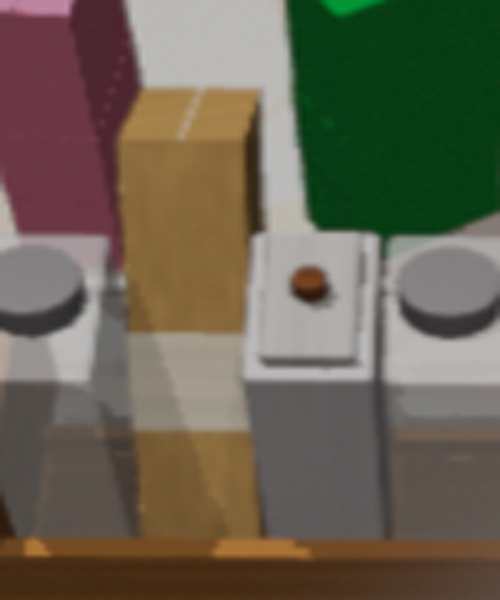

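View pics/n1.png

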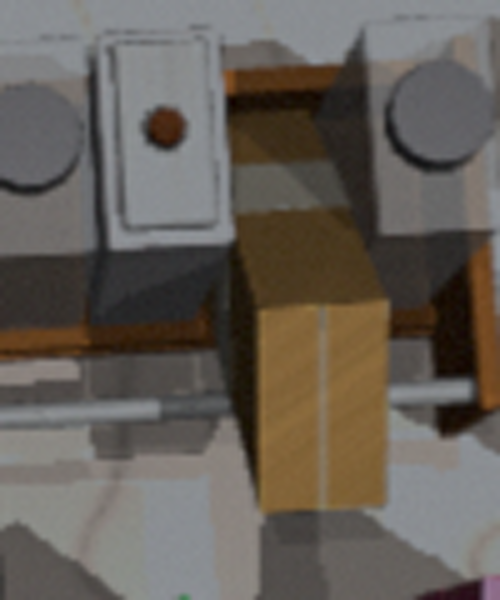

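```bash
python3 - <<'E'
from h import *
T=lambda x,y:(320+x/5-.4,150+y/5-.4); S=lambda x,y:(225+x/5-.4,160+y/4-.4)
C={'rear -y':(T(388,301),S(120,137)),'rear +y':(T(257,308),S(248,140)),'front -y':(T(386,507),S(138,89)),'front +y':(T(260,512),S(261,91))}
Q={}
for k,(a,b) in C.items():
    o1,d1=ray('top',a);o2,d2=ray('scene',b)
    t=np.linalg.lstsq(np.c_[d1,-d2],o2-o1,rcond=None)[0]
    P=(o1+d1*t[0]+o2+d2*t[1])/2; Q[k]=P;print(k,a,b,Rz.inv().apply(P-RO)*1000, np.linalg.norm(o1+d1*t[0]-o2-d2*t[1]))
for lean,xb in((25,-40),(26,-38),(28,-34),(26,-33)):
    s,c=np.sin(np.radians(lean)),np.cos(np.radians(lean))
    P=[rk(xb-210*s+80*c,-72,10+210*c+80*s),rk(xb-210*s+80*c,-26,10+210*c+80*s),rk(xb-210*s,-72,10+210*c),rk(xb-210*s,-26,10+210*c)]
    print(lean,xb,'top',proj('top',P).round(1).tolist(),'scene',proj('scene',P).round(1).tolist())
E
```

```text
rear -y (397.20000000000005, 209.79999999999998) (248.6, 193.85) [-69.437 -69.347 234.98 ] 0.0029765804811475714
rear +y (371.0, 211.2) (274.20000000000005, 194.6) [-69.23  -23.772 233.624] 0.003539502719884191
front -y (396.8, 251.0) (252.2, 181.85) [-137.169  -71.708  189.531] 0.00014000899060443936
front +y (371.6, 252.0) (276.8, 182.35) [-136.513  -25.224  189.407] 0.00243500025741567
25 -40 top [[397.2, 202.4], [370.8, 203.8], [397.4, 245.8], [371.7, 247.2]] scene [[245.7, 199.8], [271.5, 200.0], [251.1, 181.5], [275.2, 181.6]]
26 -38 top [[397.3, 203.5], [370.9, 204.9], [397.4, 246.6], [371.6, 248.0]] scene [[245.8, 199.1], [271.6, 199.3], [251.2, 181.5], [275.3, 181.6]]
28 -34 top [[397.4, 205.7], [370.9, 207.1], [397.2, 248.2], [371.5, 249.6]] scene [[246.0, 197.7], [271.7, 197.9], [251.5, 181.6], [275.4, 181.8]]
26 -33 top [[397.1, 200.6], [370.7, 202.0], [397.2, 243.8], [371.4, 245.2]] scene [[245.5, 201.3], [271.4, 201.4], [251.0, 183.5], [275.1, 183.6]]
```

Now it leans ~28° with front top edge at rack x≈-137 and rear top edge at -69, i.e. on the rail. Next is the tilted pre-grasp.

```bash
python3 - <<'E'
from h import *
st();L=28;s,c=np.sin(np.radians(L)),np.cos(np.radians(L))
def tcp(d,h): return rk(-138+c*d+s*h,-47.5,194+s*d-c*h)
for h in(-80,-60,45): print(h,tcp(26,h),rel(tcp(26,h),tool(YAW,L)))
E
```

```text
t 12.93 p [0.445 0.065 0.363] F [ 0.181 -0.328 -0.306] w 0.0607 q1 [-0.814 -0.147  0.503  1.67   0.073  1.598  1.288]
 x [-0.03   1.    -0.001] z [ 0.003 -0.001 -1.   ] rack [-144.739  164.778  363.31 ]
-80 [ 0.444 -0.147  0.277] [-8.488 -0.317  3.467 -5.562  0.016 -0.009]
-60 [ 0.453 -0.147  0.259] [-8.486  0.057  4.175 -5.562  0.016 -0.009]
45 [ 0.503 -0.145  0.166] [-8.48   2.016  7.89  -5.562  0.016 -0.009]
```

Call:
carry_out([
  [[0,-1,0,0,-0.6,0,0],[0,-2.2,0,0,-1.4,0,0],[0,-3.4,0,0.3,-2.2,0,0],[0,-4.6,-0.1,0.6,-3.0,0,0],[0,-5.8,-0.2,1.0,-3.8,0,0],[0,-7.0,-0.3,1.5,-4.6,0,0],[0,-8.0,-0.3,2.0,-5.3,0,0],[0,-8.49,-0.32,2.7,-5.56,0,0],[0,-8.49,-0.32,3.47,-5.56,0,0],[0,-8.49,-0.32,3.47,-5.56,0,0],[0,-8.49,-0.32,3.47,-5.56,0,0]],
])

```text
time: 14.3
ee_pos: [0.4444, -0.148, 0.2776]
eef_rot: [0.676, 0.696, 0.173, 0.169]
ft_force: [0.1, -0.5, 0.1]
width: 0.0869
```

```bash
python3 - <<'E'
from h import *
st();L=28;s,c=np.sin(np.radians(L)),np.cos(np.radians(L))
def tcp(d,h): return rk(-138+c*d+s*h,-47.5,194+s*d-c*h)
for h in(-80,45): print(h,tcp(26,h),rel(tcp(26,h),tool(YAW,L)))
im=r.camera('top');cv2.imwrite('pics/o1.png',cv2.resize(im[130:330,280:480],None,fx=3,fy=3))
im=r.camera('scene');cv2.imwrite('pics/o2.png',cv2.resize(im[80:330,180:400],None,fx=2.4,fy=2.4))
E
```

```text
t 14.3 p [ 0.444 -0.148  0.278] F [ 0.133 -0.464  0.105] w 0.0869 q1 [-0.224 -0.486  0.419  2.15   0.105  0.962  1.76 ]
 x [-0.029  1.    -0.001] z [ 0.469  0.013 -0.883] rack [-152.238  -48.211  277.618]
-80 [ 0.444 -0.147  0.277] [ 0.028 -0.027  0.021  0.001  0.024 -0.013]
45 [ 0.503 -0.145  0.166] [ 0.039 -0.028  5.02   0.001  0.024 -0.013]
```

View pics/o1.png

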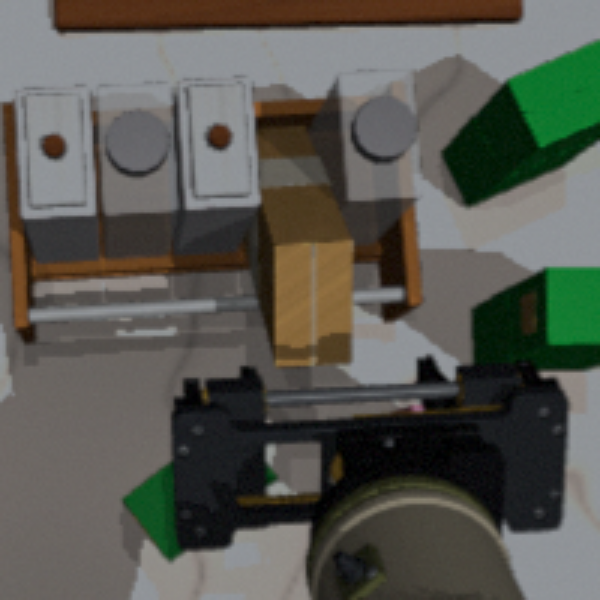

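View pics/o2.png

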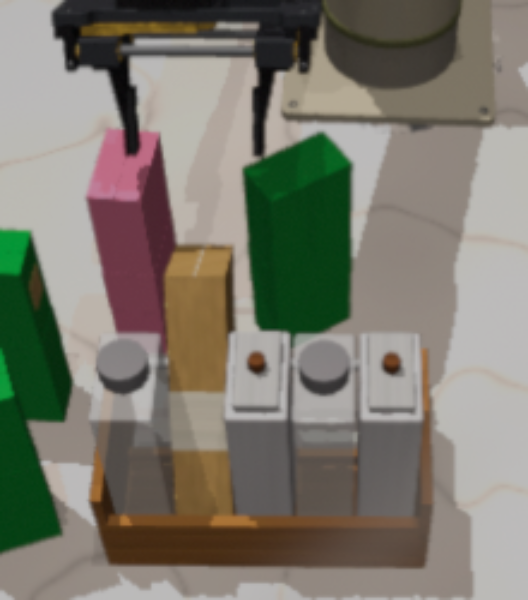

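```bash
python3 - <<'E'
from h import *
for n,px in(('green',[(321,295),(360,270),(372,290),(337,316)]),('pink',[(413,266),(441,266),(441,311),(413,311)])):
  print(n,[ (Rz.inv().apply(onz('top',p,.21)-RO)*1000).round(0)[:2].tolist() for p in px])
E
```

```text
green [[-208.0, 69.0], [-168.0, -2.0], [-204.0, -21.0], [-246.0, 43.0]]
pink [[-167.0, -95.0], [-169.0, -144.0], [-247.0, -138.0], [-244.0, -89.0]]
```

Green (top px 347,292) and pink (422,288) boxes stand just in front, so I grip slightly deeper and higher for body clearance (~12 mm).

Call:
carry_out([
  [[0,0.03,0.2,0.8,0,0,0],[0,0.04,0.21,1.6,0,0,0],[0,0.04,0.21,2.3,0,0,0],[0,0.04,0.21,2.8,0,0,0],[0,0.04,0.21,3.1,0,0,0],[0,0.04,0.21,3.1,0,0,0]],
])

```text
time: 15.15
ee_pos: [0.4855, -0.1452, 0.2117]
eef_rot: [0.675, 0.697, 0.173, 0.169]
ft_force: [-0.3, -0.2, 0.6]
width: 0.0871
```

```bash
python3 - <<'E'
from h import *
st();L=28;s,c=np.sin(np.radians(L)),np.cos(np.radians(L))
def tcp(d,h): return rk(-138+c*d+s*h,-47.5,194+s*d-c*h)
for h in(36,): print(h,tcp(32,h),rel(tcp(32,h),tool(YAW,L)))
im=r.camera('top');cv2.imwrite('pics/p1.png',cv2.resize(im[130:330,280:480],None,fx=3,fy=3))
im=r.camera('scene');cv2.imwrite('pics/p2.png',cv2.resize(im[80:330,180:400],None,fx=2.4,fy=2.4))
E
```

```text
t 15.15 p [ 0.485 -0.145  0.212] F [-0.315 -0.212  0.584] w 0.0871 q1 [-0.283 -0.334  0.5    2.195  0.053  0.767  1.804]
 x [-0.031  1.    -0.001] z [ 0.469  0.013 -0.883] rack [-111.037  -46.781  211.674]
36 [ 0.504 -0.145  0.177] [-0.026 -0.004  1.558  0.002  0.019 -0.   ]
```

View pics/p1.png

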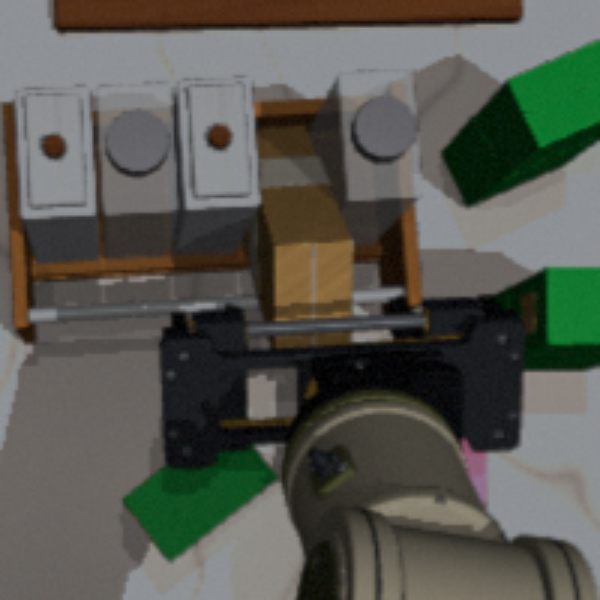

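View pics/p2.png

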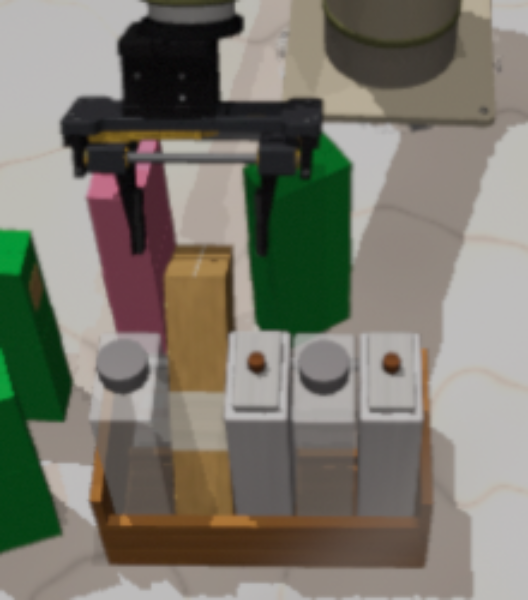

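Fingers straddle the carton (scene crop 138 and 262 vs carton 166–233). Descend and close.

Call:
carry_out([
  [[0,-0.02,0,0.6,0,0,0],[0,-0.02,0,1.1,0,0,0],[0,-0.02,0,1.56,0,0,0],[0,-0.02,0,1.56,0,0,0],[255,-0.02,0,1.56,0,0,0],[255,-0.02,0,1.56,0,0,0],[255,-0.02,0,1.56,0,0,0],[255,-0.02,0,1.56,0,0,0],[255,-0.02,0,1.56,0,0,0],[255,-0.02,0,1.56,0,0,0]],
], grip_force=45)

```text
time: 16.5
ee_pos: [0.504, -0.1454, 0.178]
eef_rot: [0.675, 0.696, 0.174, 0.169]
ft_force: [-1.2, 0.3, 1.0]
width: 0.0459
```

```bash
python3 - <<'E'
from h import *
st()
im=r.camera('scene');cv2.imwrite('pics/q2.png',cv2.resize(im[80:330,180:400],None,fx=2.4,fy=2.4))
s=r.read_state();R0=R.from_quat(s['eef_rot'])
for dz,dx in((.01,0),(.2,-.05)):
  print(rel(s['ee_pos']+Rz.apply([dx,0,dz]),R0))
E
```

```text
t 16.5 p [ 0.504 -0.145  0.178] F [-1.151  0.326  0.959] w 0.0459 q1 [-0.321 -0.247  0.555  2.21  -0.001  0.669  1.853]
 x [-0.03   1.    -0.001] z [ 0.47   0.013 -0.882] rack [-92.566 -47.505 178.006]
[-0.001  0.188 -0.353  0.     0.     0.   ]
[-0.013  2.    -8.     0.     0.     0.   ]
```

View pics/q2.png

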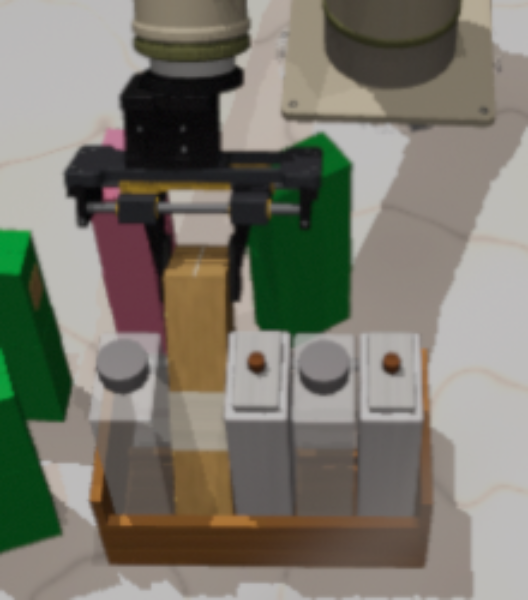

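Gripped (46 mm opening, carton between the pads). Lifting straight up.

Call:
carry_out([
  [[255,0,0.2,-0.3,0,0,0],[255,0,0.4,-0.7,0,0,0],[255,0,0.75,-1.4,0,0,0],[255,0,1.1,-2.05,0,0,0]],
])

```text
time: 17.05
ee_pos: [0.5039, -0.1454, 0.2373]
eef_rot: [0.675, 0.696, 0.174, 0.169]
ft_force: [1.2, -0.3, -3.0]
width: 0.0453
```

```bash
python3 - <<'E'
from h import *
st()
im=r.camera('scene');cv2.imwrite('pics/r2.png',cv2.resize(im[80:330,180:400],None,fx=2.4,fy=2.4))
s=r.read_state();R0=R.from_quat(s['eef_rot'])
print(rel(np.r_[rk(-91,-47.5,0)[:2],.388],tool(YAW,28)))
E
```

```text
t 17.05 p [ 0.504 -0.145  0.237] F [ 1.168 -0.328 -3.011] w 0.0453 q1 [-0.299 -0.309  0.501  2.125  0.044  0.812  1.797]
 x [-0.03   1.    -0.001] z [ 0.47   0.013 -0.882] rack [-92.622 -47.533 237.307]
[ 0.004  2.816 -5.199  0.058  0.026 -0.005]
```

View pics/r2.png

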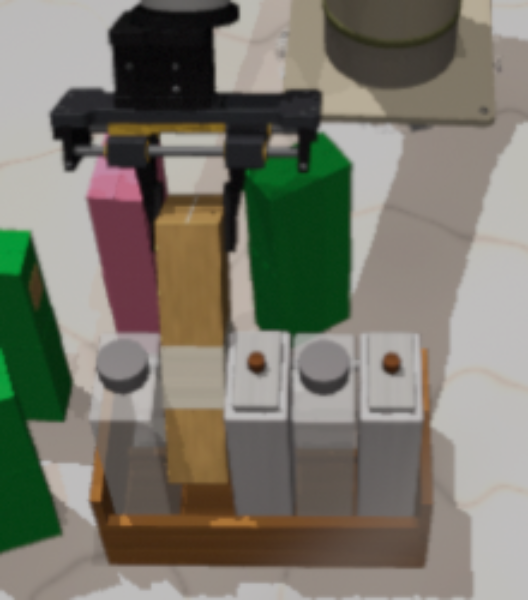

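Call:
carry_out([
  [[255,0,0.35,-0.65,0,0,0],[255,0,0.7,-1.3,0,0,0],[255,0,1.05,-1.95,0,0,0],[255,0,1.4,-2.6,0,0,0],[255,0,1.75,-3.25,0,0,0],[255,0,2.1,-3.9,0,0,0],[255,0,2.45,-4.55,0,0,0],[255,0,2.82,-5.2,0,0,0],[255,0,2.82,-5.2,0,0,0]],
])

```text
time: 18.23
ee_pos: [0.506, -0.1456, 0.3893]
eef_rot: [0.675, 0.696, 0.175, 0.172]
ft_force: [0.4, 0.4, -2.3]
width: 0.0458
```

```bash
python3 - <<'E'
from h import *
st()
im=r.camera('scene');cv2.imwrite('pics/s2.png',cv2.resize(im[0:330,180:480],None,fx=1.8,fy=1.8))
E
```

```text
t 18.23 p [ 0.506 -0.146  0.389] F [ 0.379  0.372 -2.346] w 0.0458 q1 [-0.29  -0.358  0.432  1.849  0.068  1.13   1.741]
 x [-0.03   1.    -0.002] z [ 0.476  0.012 -0.88 ] rack [-90.582 -47.737 389.281]
```

View pics/s2.png

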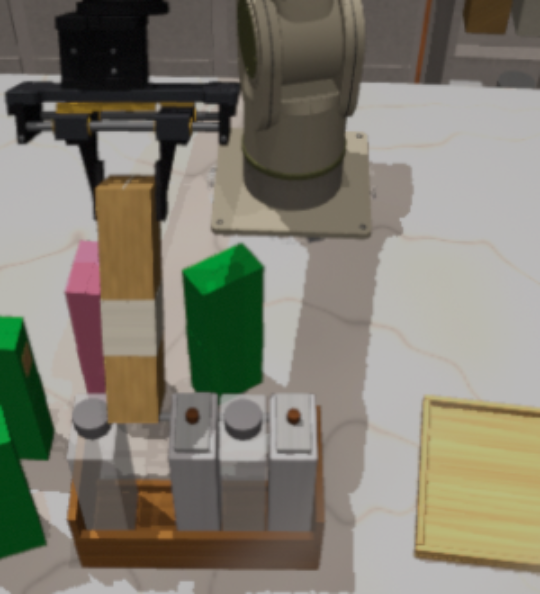

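Carton is clear of the row (bottom at ~0.26 m). Next I carry it to the tray and upright it.

```bash
python3 - <<'E'
from h import *
st()
Rt=tool(-5.5,0)
s=r.read_state();R0=R.from_quat(s['eef_rot'])
print(rel(s['ee_pos']+[0,0,.04],R0))
print(rel([.512,.05,.43],R.from_rotvec((Rt*R0.inv()).as_rotvec()*.5)*R0))
print(rel([.517,.2466,.43],Rt)); 
E
```

```text
t 18.27 p [ 0.506 -0.146  0.388] F [ 0.169 -0.085 -3.409] w 0.0458 q1 [-0.29  -0.357  0.432  1.851  0.068  1.129  1.741]
 x [-0.03   1.    -0.002] z [ 0.474  0.012 -0.88 ] rack [-90.99  -47.684 387.925]
[-0.003  0.758 -1.409  0.     0.     0.   ]
[ 7.806  1.237 -1.262  2.827 -0.168  0.709]
[15.661  1.626 -1.069  5.653 -0.335  1.417]
```

Call:
carry_out([
  [[255,0,0.4,-0.7,0,0,0],[255,0.3,0.76,-1.4,0,0,0],[255,1.5,0.85,-1.4,0.3,0,0.1],[255,3,0.95,-1.35,0.8,0,0.3],[255,4.5,1.05,-1.3,1.4,-0.1,0.4],[255,6,1.15,-1.3,2.0,-0.1,0.5],[255,7.5,1.23,-1.26,2.7,-0.15,0.7],[255,9,1.3,-1.23,3.3,-0.2,0.8],[255,10.5,1.4,-1.2,3.9,-0.2,1.0],[255,12,1.45,-1.15,4.5,-0.25,1.1],[255,13.5,1.5,-1.1,5.0,-0.3,1.3],[255,14.5,1.55,-1.1,5.4,-0.3,1.4]],
])

```text
time: 19.77
ee_pos: [0.5156, 0.2196, 0.4281]
eef_rot: [0.739, 0.674, 0.007, 0.006]
ft_force: [0.2, 0.4, -2.2]
width: 0.0455
```

```bash
python3 - <<'E'
from h import *
st()
print(rel([.517,.2466,.33],tool(-5.5,0)))
E
```

```text
t 19.77 p [0.516 0.22  0.428] F [ 0.185  0.362 -2.243] w 0.0455 q1 [-0.507  0.152  0.021  1.258  0.004  1.714  0.993]
 x [0.092 0.996 0.003] z [ 0.019  0.001 -1.   ] rack [-69.503 316.898 428.075]
[ 1.07  -0.117  3.925  0.215 -0.035  0.039]
```

Call:
carry_out([
  [[255,0.6,-0.05,0.6,0.15,0,0],[255,1.07,-0.1,1.4,0.22,0,0],[255,1.07,-0.12,2.4,0.22,-0.03,0.04],[255,1.07,-0.12,3.3,0.22,-0.03,0.04],[255,1.07,-0.12,3.9,0.22,-0.03,0.04],[255,1.07,-0.12,3.9,0.22,-0.03,0.04],[255,1.07,-0.12,3.9,0.22,-0.03,0.04]],
])

```text
time: 20.65
ee_pos: [0.5171, 0.2466, 0.3314]
eef_rot: [0.74, 0.672, 0.001, -0.0]
ft_force: [0.5, 0.2, -2.1]
width: 0.0455
```

```bash
python3 - <<'E'
from h import *
st()
im=r.camera('scene');cv2.imwrite('pics/t2.png',cv2.resize(im[40:340,330:630],None,fx=2,fy=2)); cv2.imwrite('pics/t2f.png',im)
im=r.camera('top');cv2.imwrite('pics/t1.png',cv2.resize(im[130:330,50:300],None,fx=2.8,fy=2.8))
E
```

```text
t 20.65 p [0.517 0.247 0.331] F [ 0.486  0.187 -2.114] w 0.0455 q1 [-0.526  0.181  0.002  1.422 -0.001  1.537  0.951]
 x [0.096 0.995 0.001] z [ 0.001  0.001 -1.   ] rack [-67.098 343.83  331.425]
```

View pics/t2.png

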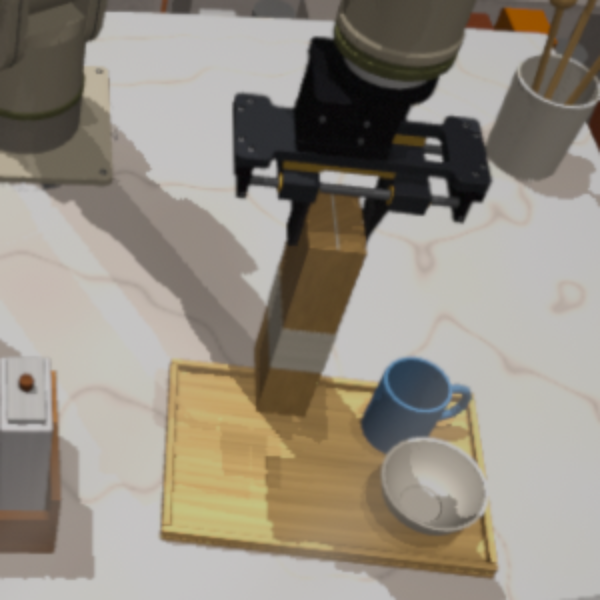

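View pics/t1.png

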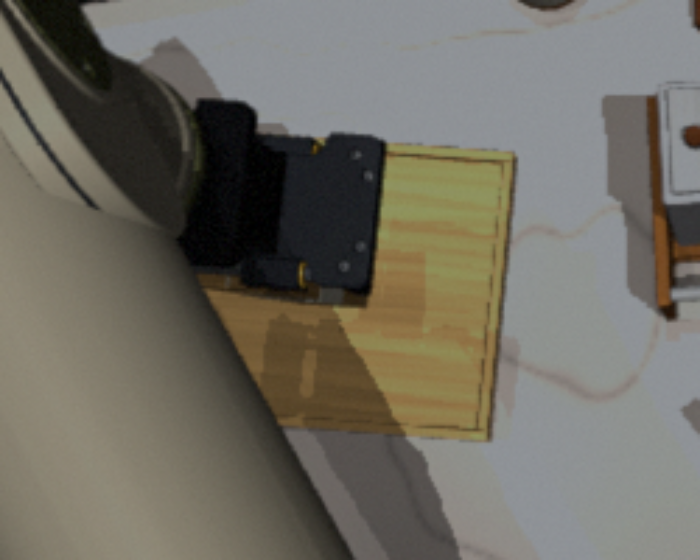

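```bash
python3 - <<'E'
from h import *
s=r.read_state();p=s['ee_pos'];R0=R.from_quat(s['eef_rot'])
def box(pitch):
    # carton corners rel. TCP in tool frame: x +-23, y from -32.6 to 47.4, z from -35.4 to 174.6 ; pitch = extra rotation about tool x at pads(z=-19)
    C=np.array([[x,y,z] for z in(-35.4,174.6) for y in(-32.6,47.4) for x in(-23,23)])/1000
    o=np.array([0,0,-.019]); return p+R0.apply(R.from_euler('x',pitch,degrees=True).apply(C-o)+o)
im=cv2.imread('pics/t2f.png')
for pt in(-5,0,5):
    q=proj('scene',box(pt)); print(pt,((q-[330,40])*2).round(0).tolist())
a=cv2.resize(im[120:270,440:540],None,fx=5,fy=4,interpolation=cv2.INTER_CUBIC)
q=proj('scene',box(0))
for u,v in q: cv2.circle(a,(int((u-440)*5+2.5),int((v-120)*4+2)),4,(0,0,255),1)
cv2.imwrite('pics/u2.png',a)
E
```

```text
-5 [[303.0, 180.0], [358.0, 186.0], [309.0, 245.0], [368.0, 251.0], [252.0, 352.0], [300.0, 357.0], [255.0, 416.0], [304.0, 421.0]]
0 [[304.0, 179.0], [359.0, 185.0], [308.0, 250.0], [367.0, 256.0], [253.0, 337.0], [300.0, 342.0], [253.0, 404.0], [303.0, 410.0]]
5 [[305.0, 178.0], [360.0, 184.0], [307.0, 255.0], [365.0, 261.0], [253.0, 322.0], [300.0, 327.0], [253.0, 391.0], [301.0, 397.0]]
```

View pics/u2.png

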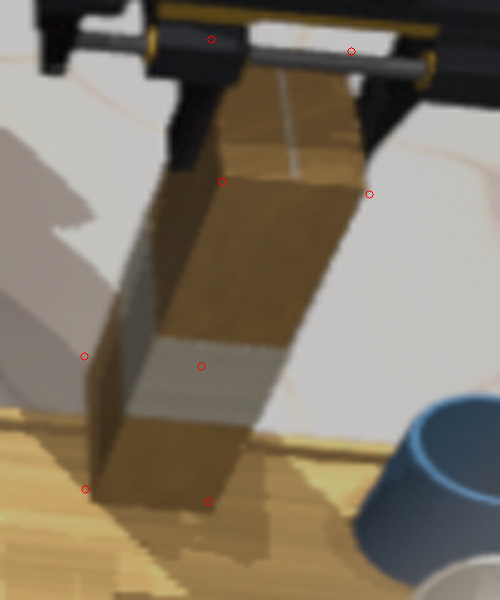

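The carton hangs ~2.5° under-tilted relative to the tool (observed bottom corners ~2.5 px below the expected ones). I'll add +0.5 about tool x while lowering.

Call:
carry_out([
  [[255,0,0,0.9,0.2,0,0],[255,0,0,1.8,0.5,0,0],[255,0,0,2.7,0.5,0,0],[255,0,0,3.6,0.5,0,0],[255,0,0,4.4,0.5,0,0],[255,0,0,5.0,0.5,0,0],[255,0,0,5.3,0.5,0,0],[255,0,0,5.3,0.5,0,0]],
])

```text
time: 21.75
ee_pos: [0.5173, 0.2467, 0.1986]
eef_rot: [0.74, 0.672, -0.014, -0.016]
ft_force: [-0.0, -0.0, -2.6]
width: 0.0455
```

```bash
python3 - <<'E'
from h import *
st()
im=r.camera('scene');cv2.imwrite('pics/v2.png',cv2.resize(im[110:340,380:600],None,fx=2.6,fy=2.6,interpolation=cv2.INTER_CUBIC))
E
```

```text
t 21.75 p [0.517 0.247 0.199] F [-0.024 -0.02  -2.633] w 0.0455 q1 [-0.508  0.26  -0.001  1.604 -0.026  1.313  0.972]
 x [0.096 0.995 0.001] z [-0.043  0.005 -0.999] rack [-66.977 344.021 198.615]
```

View pics/v2.png

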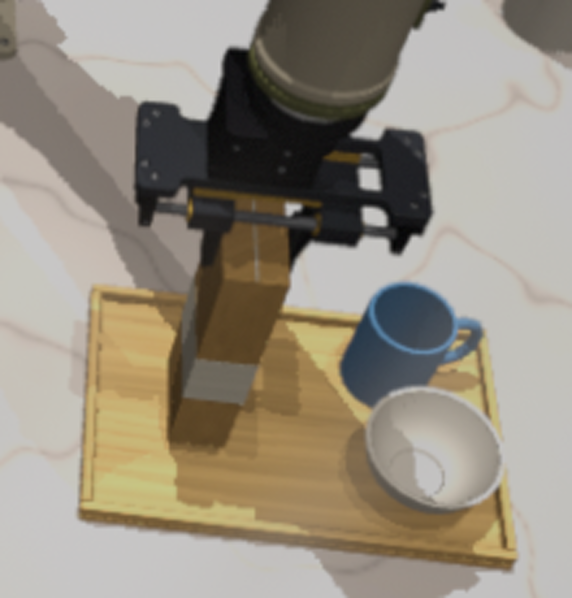

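Call:
carry_out([
  [[255,0,0,0.2,0,0,0],[255,0,0,0.35,0,0,0],[255,0,0,0.45,0,0,0],[255,0,0,0.53,0,0,0],[255,0,0,0.53,0,0,0]],
])

```text
time: 22.42
ee_pos: [0.5169, 0.247, 0.1859]
eef_rot: [0.74, 0.672, -0.014, -0.016]
ft_force: [0.8, -0.7, -2.8]
width: 0.0459
```

```bash
python3 - <<'E'
from h import *
st()
E
```

```text
t 22.43 p [0.517 0.247 0.186] F [ 0.777 -0.687 -2.768] w 0.0459 q1 [-0.508  0.267 -0.002  1.622 -0.026  1.287  0.972]
 x [0.096 0.995 0.001] z [-0.042  0.006 -0.999] rack [-67.319 344.296 185.926]
```

Call:
carry_out([
  [[255,0,0,0.06,0,0,0],[255,0,0,0.12,0,0,0],[255,0,0,0.12,0,0,0]],
])

```text
time: 22.8
ee_pos: [0.518, 0.2471, 0.1853]
eef_rot: [0.74, 0.672, -0.012, -0.016]
ft_force: [0.5, -1.1, 11.7]
width: 0.0457
```

```bash
python3 - <<'E'
from h import *
st()
E
```

```text
t 22.8 p [0.518 0.247 0.185] F [ 0.475 -1.09  11.664] w 0.0457 q1 [-0.508  0.267 -0.002  1.623 -0.026  1.282  0.972]
 x [0.096 0.995 0.003] z [-0.039  0.007 -0.999] rack [-66.171 344.357 185.269]
```

Touchdown at TCP z≈0.185 (force +14 N relative). Check uprightness before release.

```bash
python3 - <<'E'
from h import *
s=r.read_state();p=s['ee_pos']
Rt=tool(-5.5,0)
im=r.camera('scene')
a=cv2.resize(im[170:310,430:530],None,fx=5,fy=4.2,interpolation=cv2.INTER_CUBIC)
# ideal upright carton bottom z=.008: rear face corners with centre c
xh=np.array([np.cos(np.radians(-5.5)),np.sin(np.radians(-5.5)),0]);yh=np.array([-xh[1],xh[0],0])
c=p*[1,1,0]+.0074*xh
for z in(.008,.218):
  P=[c+.04*xh+k*.023*yh+[0,0,z] for k in(-1,1)]+[c-.04*xh-.023*yh+[0,0,z]]
  for u,v in proj('scene',P):
    cv2.circle(a,(int((u-430)*5+2.5),int((v-170)*4.2+2)),4,(0,0,255),1)
cv2.imwrite('pics/w2.png',a)
E
```

```text
(no output)
```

View pics/w2.png

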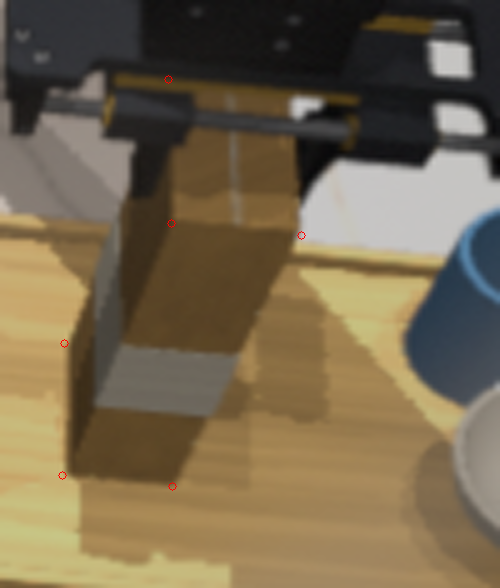

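Upright to within about half a degree: observed corners are within ~1.5 px of the ideal upright ones. Releasing gently.

Call:
carry_out([
  [[255,0,0,-0.03,0,0,0],[110,0,0,-0.03,0,0,0],[95,0,0,-0.03,0,0,0],[60,0,0,-0.03,0,0,0],[0,0,0,-0.03,0,0,0],[0,0,0,-0.03,0,0,0],[0,0,0,-0.03,0,0,0]],
])

```text
time: 23.72
ee_pos: [0.5181, 0.2471, 0.186]
eef_rot: [0.74, 0.672, -0.012, -0.016]
ft_force: [0.0, -0.4, 0.4]
width: 0.0838
```

```bash
python3 - <<'E'
from h import *
st()
im=r.camera('scene');cv2.imwrite('pics/x2.png',cv2.resize(im[110:340,380:600],None,fx=2.6,fy=2.6,interpolation=cv2.INTER_CUBIC))
E
```

```text
t 23.73 p [0.518 0.247 0.186] F [ 0.032 -0.439  0.432] w 0.0838 q1 [-0.508  0.267 -0.002  1.622 -0.026  1.283  0.972]
 x [0.097 0.995 0.003] z [-0.039  0.007 -0.999] rack [-66.147 344.325 185.99 ]
```

View pics/x2.png

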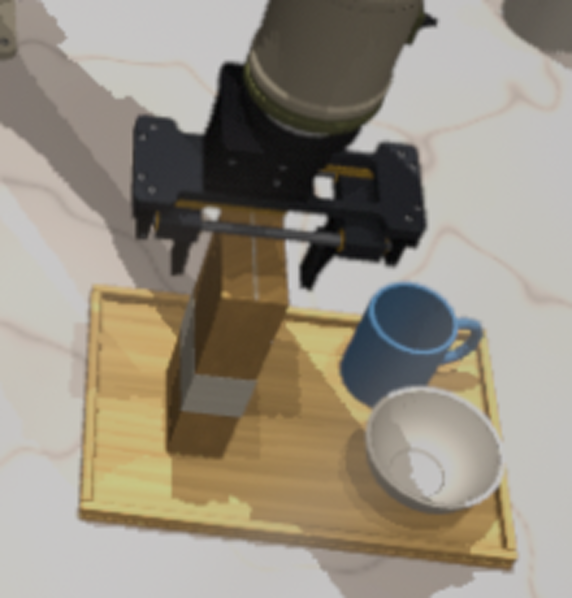

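Call:
carry_out([
  [[0,0,0,-0.5,0,0,0],[0,0,0,-1.2,0,0,0],[0,0,0,-2.2,0,0,0],[0,0,0,-3.5,0,0,0],[0,0,0,-5,0,0,0],[0,-1,-1,-5.5,0,0,0],[0,-3,-2,-5.5,0,0,0],[0,-5,-3,-5.5,0,0,0],[0,-7,-4,-5.5,0,0,0],[0,-8,-4,-5.5,0,0,0],[0,-8,-4,-5.5,0,0,0]],
])

```text
time: 25.15
ee_pos: [0.4048, 0.0551, 0.3285]
eef_rot: [0.741, 0.671, -0.011, -0.015]
ft_force: [-0.0, 0.1, -0.9]
width: 0.0869
```

```bash
python3 - <<'E'
from h import *
st()
cv2.imwrite('pics/y2.png',r.camera('scene'))
cv2.imwrite('pics/y1.png',r.camera('top'))
E
```

```text
t 25.15 p [0.405 0.055 0.329] F [-0.029  0.063 -0.874] w 0.0869 q1 [-0.366 -0.169  0.115  1.779  0.002  1.563  1.218]
 x [0.1   0.995 0.004] z [-0.036  0.008 -0.999] rack [-185.442  155.973  328.533]
```

View pics/y2.png

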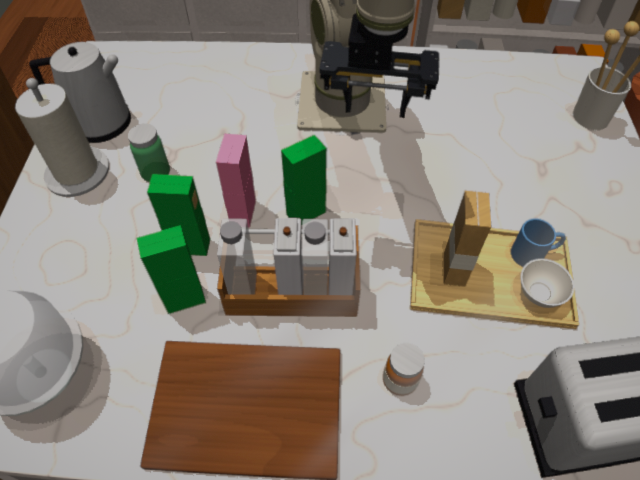

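View pics/y1.png

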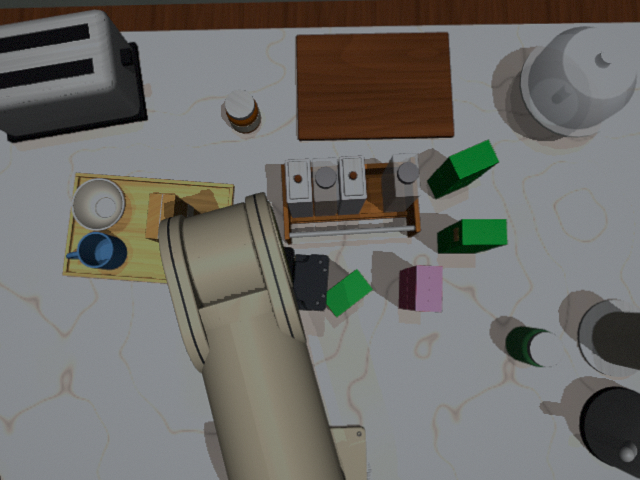

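```bash
python3 - <<'E'
from h import *
im=cv2.imread('pics/y2.png')
cv2.imwrite('pics/z2.png',cv2.resize(im[180:300,430:510],None,fx=6,fy=5,interpolation=cv2.INTER_CUBIC))
E
```

```text
(no output)
```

View pics/z2.png

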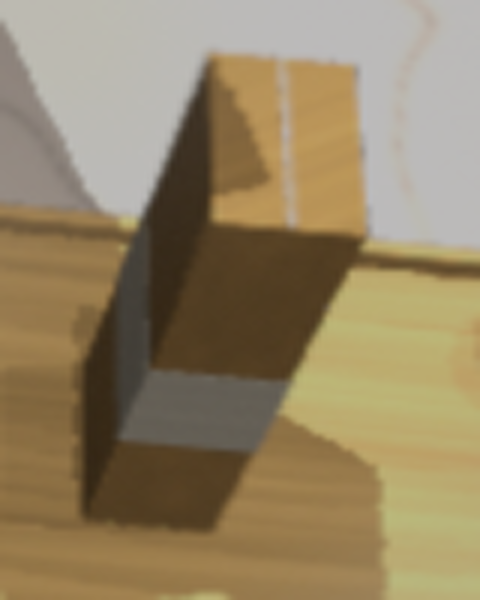

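```bash
python3 - <<'E'
from h import *
S=lambda x,y:(430+x/6-.4,180+y/5-.4)
T=np.array([onz('scene',S(*p),.218) for p in[(210,57),(356,65),(366,235),(210,222)]])
B=np.array([onz('scene',S(*p),.008) for p in[(84,518),(212,529)]])
print('top c',T.mean(0),'rear top mid',T[2:].mean(0),'rear bottom mid',B.mean(0))
print([np.linalg.norm(T[(i+1)%4]-T[i]) for i in range(4)])
M=np.array([.5322,.3255]);e=T.mean(0)[:2]-M;a=np.radians(-5.5)
print('in tray frame rel spot (mm)',(e@[np.cos(a),np.sin(a)])*1000,(e@[-np.sin(a),np.cos(a)])*1000+80)
E
```

```text
top c [0.529 0.248 0.218] rear top mid [0.568 0.244 0.218] rear bottom mid [0.566 0.245 0.008]
[np.float64(0.045449289000038064), np.float64(0.07906360176742007), np.float64(0.04624137298860256), np.float64(0.07708280506141713)]
in tray frame rel spot (mm) 4.196390925678365 2.4402054805503894
```

Upright (rear top and rear bottom edges line up within 2 mm) and within 5 mm of the tray spot. Handing in.

```bash
python3 - <<'E'
from h import *
st(); print(r.close_job())
E
```

```text
t 25.25 p [0.405 0.057 0.328] F [ 0.115 -0.931  0.138] w 0.0868 q1 [-0.368 -0.166  0.113  1.778  0.002  1.563  1.217]
 x [0.096 0.995 0.004] z [-0.038  0.008 -0.999] rack [-185.233  158.219  327.716]
the job is handed in; nothing more can be done
None
```

I tipped the tan cracker carton out of the row onto the front rail, lifted it out and stood it upright on the empty half of the tray. I handed the job in at 25 s; no verdict was reported.

- **Tipping:** The first push left the carton standing at about 22°, not yet on the rail. My check showed this, so I pushed again until it leaned at about 28°.
- **Gripping:** I gripped it across its 46 mm thickness, about 33 mm back from the spine. That is nearer mid-depth than the spine itself, because the green and pink boxes stood close in front. It hung about 2.5° off the tool's line, which I corrected before setting it down.
- **Final checks:** The scene picture shows the carton standing with its top centre about 5 mm from the tray spot. Its rear top and bottom edges line up within 2 mm. The row-mates, look-alikes, bowl and mug look undisturbed, and the gripper is open and clear.
- **Less certain:** The two cameras disagreed by up to 3.5 mm on the leaning carton's corners, and up to 7 mm before the second push. In the last top view the arm partly hid the carton, so its final pose rests on the scene camera alone.

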